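# Change the bottle on the balance

## Robot

A 7-joint arm with a two-finger parallel gripper is mounted at the origin on a cart in front of the work surface, level with it; the furniture and walls round the work are solid. World frame = base frame: x ahead of the robot, y to its left, z up, the work surface at z = 0. Lengths are in m, angles in rad, forces in N, time in s.
With the tool pointing down it reaches from about 0.35 to 0.9 m from the base axis. Payload 7.2 kg.
Tool frame: the origin (TCP) lies on the centre line of the jaws, within the pads' length; the fingertips stand arm.nose_length ahead of it and the grasp point (between the pads) lies 11 mm behind it (arm.nose_length is the distance from the TCP to the fingertips, in m); z points along the fingers, y is the line along which they close (so a half turn about z gives the same grasp; the last joint's range is limited). The gripper opens to 88 mm and grips with 3 to 60 N. Pads are 20 mm wide; open, the fingers measure 115 mm over their backs; the gripper's body (75 mm by 178 mm) begins 61 mm behind the grasp point.
Start: joints at [-1.296, 0.411, -0.013, 1.596, 0.006, 1.134, -0.082], TCP at [0.21, 0.589, 0.231] pointing down, gripper open.
Joint ranges: [-2.95, 2.95], [-0.29, 1.99], [-1.47, 1.44], [0.14, 2.54], [-1.03, 4.17], [0.13, 1.85], [-2.86, 2.86]. Speed limits (rad/s): [2.39, 2.39, 3.01, 3.01, 3.14, 3.14, 3.14].

## Interface

Orientations are given as a rotation vector (axis times angle).
In Python, from workcell import arm gives the robot as it stands.
- The arm moves only by the tool jog_arm, never from a script. Its argument "series" is text: rows parted by semicolons, each of 6 numbers parted by spaces: the shift along the tool's x, y, z in m, then the turn, a rotation vector about the tool's x, y, z in rad. A call has 1 to 20 rows; each row is the pose to reach, as a shift and turn from the pose commanded when the call began, along the tool's axes at that moment; what a row does not reach only later rows make up. A row lasts 1/8 s, in which the tool goes at most 62.5 mm and 10.7 degrees, less where a joint would pass 70% of its speed; a pose out of reach is approached as far as the arm can. A call with a gripper value outside its range is refused whole. "gripper" is the opening, from 0 (shut) to 1 (fully open), set as the call begins (left out, the last holds). The fingers move at their own pace and stop on an object; "grip_force" is the grip in N (left out, the last holds). Time passes only in rows, so rows that repeat a pose let the fingers close. It gives the time, the measured TCP pose, the force, the opening and the grip force at its end, in the units of the state.
- arm.sense(): the state, without advancing time (a new reading comes with each control period).
- arm.read_camera(name): name is "scene" or "top" or "wrist"; returns the picture (400x640x3 uint8, red, green, blue); there is no depth.
- arm.calibration(name): a dict with "camera_matrix" (3x3 intrinsics, pixels), "position" and "orientation" of the camera in the world. Camera axes: x right, y up, looking along -z (the intrinsics and any distortion apply to the point x, -y, -z); pixel columns grow to the right and rows downward; lengths in m; the calibration is good to about 2 mm. A picture is of the moment at which its call begins: read the wrist's pose just before it. calibration takes no time and is no camera call; for the wrist camera it gives the pose at the moment of the call.
- arm.job_done(): hands the job in; it is judged then, once.
Trained networks look in the newest picture that a camera, given by its name, has taken for a name from the list of things; names that differ only in an ending like _2 or _b are one class to them, and where a whole thing is asked for, a point or a joint stands for the part that bears it (a point fixed in the world has none). Each returns a list of dicts, best first, with "score" (0 to 1); they miss things now and then, are a little off and sometimes report something else, mostly with a low value. They report only what shows in the picture. A call takes as long as a camera call. They do not tell look-alikes from the thing itself.
- arm.masks_of(camera, target): "mask" (400x640 bool, what is visible of it) and "bbox" ([left, top, right, bottom] in pixels, round what is visible of it).
The state is a dict: "clock": time; "qpos": joint angles; "joint_vel": joint speeds; "joint_torque": joint torques, N m; "eef_pos": TCP position; "orientation": TCP orientation; "ft_force": force on the tool from outside, world axes, zero at the start; "moment": the same for the moment, N m; "width": opening from 0.0 (shut) to 1.0 (fully open); "finger_force": force on a finger pad.
Only numpy, scipy, OpenCV 4.12 (cv2) and the standard library are available. Lean on these libraries where they do the work, as an engineer would, in place of code of your own. Each camera call takes 0.05 s, during which the arm holds its last target. There are 200 camera calls.

## Task

Weigh the next bottle: take the small brown bottle off the balance's pan and stand it inside the little square steel tray; then, with nothing on the pan, zero the balance by pressing its white key fully down and letting go; then stand the larger white bottle with the ribbed white cap in the middle of the pan and leave it there. Keep both bottles upright, set them down gently without dropping them or leaning on the pan, do not press the key while anything is on the pan, and leave the other things where they are.

Things in the scene. Friction and masses are not known exactly. Their poses are not given: they have to be found in the camera images.
- brown_centre (a point): Small brown reagent bottle with a black cap, loose, about 0.14 kg, 102 mm high; round body 46 mm in diameter up to 86 mm, cap 27 mm in diameter above. The point is on its axis, half-way up (51 mm above its flat base); z is its axis. It starts standing on the pan.
- white_centre (a point): Larger white plastic bottle with a white ribbed cap, loose, about 0.19 kg, 129 mm high; round body 60 mm in diameter up to 110 mm, cap 38 mm in diameter above. The point is on its axis, half-way up (64.5 mm above its flat base); z is its axis. It starts upright on the worktop near the balance, at the front or in the gap between the flat dark case and the big ring; a like bottle far off to the right, out of reach, is not meant.
- pan_centre (a point): Centre of the upper face of the balance's round flat steel pan, 92 mm in diameter, 42 mm above the worktop. The balance is a low grey box, 106 mm deep (x), 160 mm wide (y) and 28 mm high, fixed to the worktop; its pan is on its left half and a black display and the white key on its right half. The frame has the balance's axes.
- key_top (a point): Centre of the upper face of the balance's white rectangular key, 26 mm (x) by 32 mm (y), 35 mm above the worktop, on the balance's right half behind the display; 81 mm to the right of the pan's centre and 23 mm farther back, in the balance's axes. A spring pushes it back up.
- zero_key (a joint): Travel of the white key: 0 up, 0.004 m fully down; it takes 0.5 N to start it and about 4 N to hold it fully down.
- pan (a joint): How far the pan has sunk on its spring: 0 when empty, 0.5 mm for each newton of load, stops at 8 mm. A bottle standing on it sinks it 0.5 to 1.3 mm.
- tray_floor (a point): Centre of the flat inner floor, 2 mm above the worktop, of a square steel drip tray, 118 mm outside, 114 mm inside, rim 12 mm above the worktop; fixed to the worktop. x and y run along its sides.
- beaker_centre (a point): Bystander: loose empty glass beaker, 53 mm in diameter, 69 mm high; the point is on its axis, half-way up.
- spare_box: Bystander: loose closed blue plastic box, 56 x 84 x 25 mm, on the right near the front; the origin is at the centre of its underside.
- weight_case: Bystander: loose flat round black case, 64 mm in diameter, 25 mm high; the origin is at the centre of its underside.
Not all that is in view belongs to the job. Leave any blue or green look-alike of the part that bears brown_centre alone.

How it is judged:
On the way, in this order (a step that is already met when the one before it is completed fails the run):
1. the brown bottle stands upright inside the steel tray, let go (x of brown_centre in the frame of tray_floor between -0.036 and 0.036 m and y of brown_centre in the frame of tray_floor between -0.036 and 0.036 m and z of brown_centre in the frame of tray_floor between 0.046 and 0.056 m and angle between brown_centre's own z axis and vertical below 0.1 rad and contact force between the fingers and brown_bottle below 0.1 N and linear speed of brown_bottle below 0.02 m/s), for 0.2 s.
2. the white key is pressed down (at least 3 of its 4 mm) with the pan empty (value of joint zero_key above 0.003 m and value of joint pan below 0.0003 m), for 0.05 s.
At the end, for the whole second after the job is handed in: White bottle upright (0.1 rad) and at rest on the pan, axis within 15 mm of the pan's centre, pan carrying it; brown bottle upright (0.1 rad) and at rest on the tray's floor, axis within 36 mm of the tray's centre along each side; key up again (x of brown_centre in the frame of tray_floor between -0.036 and 0.036 m and y of brown_centre in the frame of tray_floor between -0.036 and 0.036 m and z of brown_centre in the frame of tray_floor between 0.046 and 0.056 m and angle between each of brown_centre, white_centre's own z axis and vertical below 0.1 rad and horizontal distance between white_centre and pan_centre below 0.015 m and z of white_centre in the frame of pan_centre between 0.0595 and 0.0695 m and value of joint pan between 0.0004 and 0.002 m and value of joint zero_key below 0.001 m and linear speed of each of white_bottle, brown_bottle below 0.02 m/s); the robot touches nothing.
It fails at once if the pan is struck or leaned on (sunk more than 6 mm, about 12 N) (value of joint pan above 0.006 m).
It fails at once if the key is pressed while something is on the pan (value of joint zero_key above 0.002 m and value of joint pan above 0.0004 m).
It fails at once if the brown bottle is dropped or banged into the tray (more than 45 N) (contact force between brown_bottle and drip_tray above 45 N).
It fails at once if a bottle is tipped by more than 0.5 rad (angle between any of brown_centre, white_centre's own z axis and vertical above 0.5 rad).
It fails at once if a bystander is moved by more than 30 mm (distance of any of beaker_centre, spare_box, weight_case from where it was at the start of the episode above 0.03 m).
It also fails if it takes over 72 s, if anything falls off the work surface, if the arm or the gripper's body presses on something with over 40 N, if the wrist force passes 120 N, or if a joint passes its speed limit or range.

## Working session

There is one attempt and no reset: what is moved stays moved. The work goes in short steps, Python scripts to look and compute and a tool call to move; the robot and the scene stay as the last step left them, time stands still between calls to the robot, and variables do not carry over. Pictures are saved under pics/ and viewed, at most 10 in all, crops included, and the job is handed in when it is done.

Besides the shell and the picture viewer there is one more tool, called after "Emit:" as name(argument=value, ...), one argument or row to a line, values as JSON. jog_arm: Moves the arm, as the interface text tells. Its arguments: {"type":"object","properties":{"series":{"type":"string"},"gripper":{"type":"number"},"grip_force":{"type":"number"}},"required":["series"]}

```bash
ls; mkdir -p pics; python3 - <<'E'
from workcell import arm
import cv2
print(arm.nose_length, arm.sense())
for c in ("top","scene"):
    im=arm.read_camera(c); cv2.imwrite(f"pics/{c}0.png",im[:,:,::-1])
    k=arm.calibration(c); print(c,k)
    for t in ("brown_centre","white_centre","pan_centre","key_top","zero_key","pan","tray_floor","beaker_centre","spare_box","weight_case"):
        try: print(t,[(round(float(d["score"]),2),[int(v) for v in d["bbox"]]) for d in arm.masks_of(c,t)])
        except Exception as e: print(t,e)
E
```

```text
pics
0.008 {'clock': 0.0, 'qpos': array([-1.29621018,  0.41187057, -0.01272179,  1.59702935,  0.00558452,
        1.13426522, -0.08218235]), 'joint_vel': array([-7.53860502e-05, -8.30936470e-04, -6.70716705e-04,  6.90693001e-04,
        2.78078385e-04, -1.77868008e-04, -9.09365426e-04]), 'joint_torque': array([-2.15868648e-03, -5.87951660e+01,  6.40649199e-01, -2.91076094e+01,
       -5.38906083e-02,  1.84005318e-02,  1.24066410e-04]), 'eef_pos': array([0.20993796, 0.58818045, 0.22983329]), 'orientation': array([-5.35716299e-01, -3.09540374e+00,  2.39917228e-03]), 'ft_force': array([-0.21060527, -0.97852981, -0.34656837]), 'moment': array([ 0.0029124 ,  0.00330416, -0.01724435]), 'finger_force': 0.0, 'width': 0.9962622517859934}
top {'camera_matrix': array([[412.90035329,   0.        , 317.60253506],
       [  0.        , 412.90035329, 198.94807984],
       [  0.        ,   0.        ,   1.        ]]), 'position': array([ 0.4649513 , -0.29118732,  1.21506161]), 'orientation': array([ 0.07034771, -0.07521711, -1.56965495])}
brown_centre [(0.71, [381, 174, 395, 191]), (0.64, [373, 250,
[... 636 characters left out ...]
 0.        ,   0.        ,   1.        ]]), 'position': array([ 0.11635245, -0.92971705,  0.90846092]), 'orientation': array([ 0.74352968, -0.2344072 , -0.57205794])}
brown_centre [(0.98, [279, 210, 296, 239]), (0.7, [301, 267, 321, 300]), (0.59, [386, 265, 411, 299]), (0.58, [375, 236, 392, 267])]
white_centre [(0.84, [275, 142, 291, 176])]
pan_centre [(0.86, [274, 232, 304, 255])]
key_top [(0.48, [301, 252, 317, 261])]
zero_key [(0.63, [301, 252, 312, 264])]
pan [(0.84, [269, 230, 301, 252])]
tray_floor [(0.67, [219, 170, 265, 210])]
beaker_centre [(0.93, [251, 194, 274, 227])]
spare_box [(0.63, [332, 259, 371, 291])]
weight_case [(0.47, [310, 145, 326, 159]), (0.24, [249, 196, 275, 224])]
```

```bash
python3 - <<'E'
import cv2,numpy as np
a=cv2.imread("pics/top0.png")[110:310,190:450]; b=cv2.imread("pics/scene0.png")[120:320,190:450]
cv2.imwrite("pics/a.png",cv2.resize(a,(780,600),interpolation=cv2.INTER_CUBIC))
cv2.imwrite("pics/b.png",cv2.resize(b,(780,600),interpolation=cv2.INTER_CUBIC))
E
```

```text
(no output)
```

View pics/a.png

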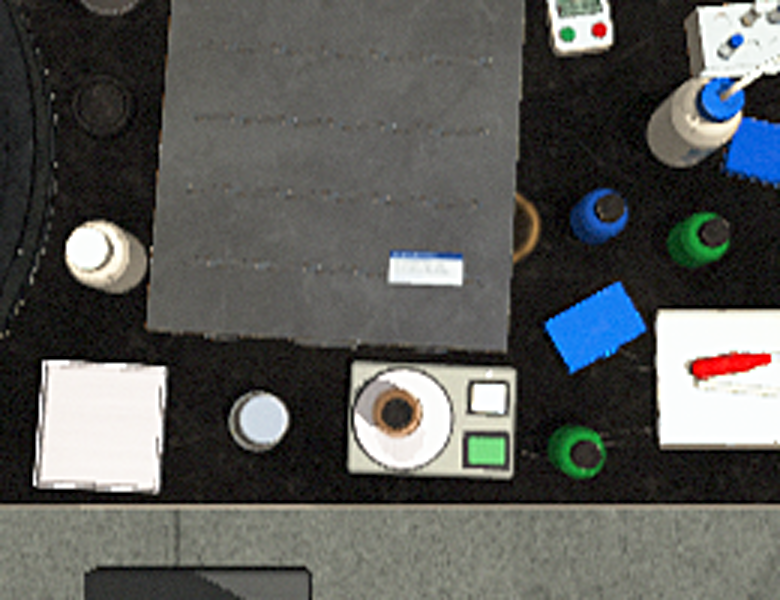

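View pics/b.png

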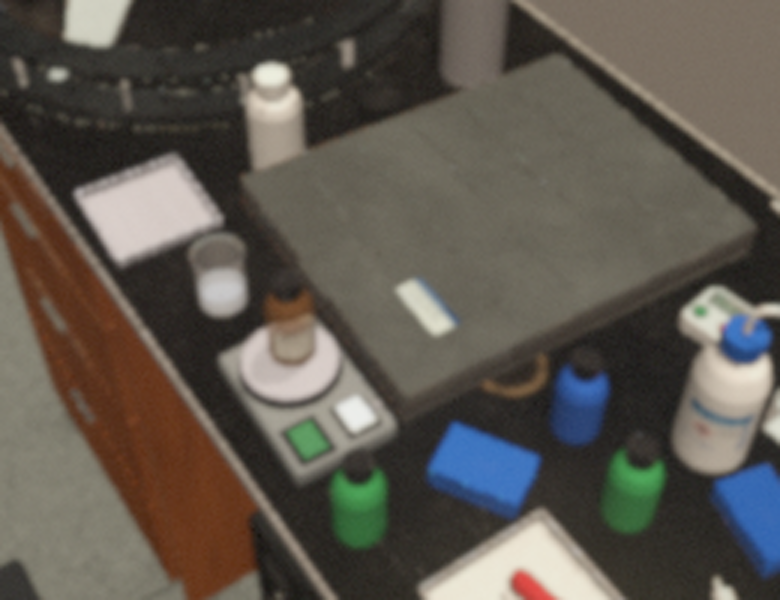

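The pictures show the brown bottle on the pan, with its cap at top px (323,247). The look-alikes are blue at (393,180), green at (427,187) and green at (384,261). The white bottle, cap at (219,194), stands between the ring and the slab; the tray is at (223,252) and the beaker at (278,250). I choose the brown bottle on the pan.

```bash
cat > h.py <<'E'
from workcell import arm
import numpy as np, cv2
from scipy.spatial.transform import Rotation as R
def plane(k,uv,z):
    K=k["camera_matrix"]; uv=np.atleast_2d(uv).astype(float)
    d=np.c_[(uv-K[:2,2])/[K[0,0],K[1,1]],np.ones(len(uv))]*[1,-1,-1]
    d=R.from_rotvec(k["orientation"]).apply(d); p=k["position"]
    return p+d*((z-p[2])/d[:,2])[:,None]
def proj(k,P):
    P=np.atleast_2d(P)-k["position"]; c=R.from_rotvec(k["orientation"]).inv().apply(P)*[1,-1,-1]
    q=c@k["camera_matrix"].T; return q[:,:2]/q[:,2:]
def down(yaw):  # tool pointing down, tool y axis at 'yaw' from world x
    y=np.array([np.cos(yaw),np.sin(yaw),0]); z=np.array([0,0,-1.]); return R.from_matrix(np.c_[np.cross(y,z),y,z])
def go(p,yaw,p0=None,R0=None):
    s=arm.sense(); p0=s["eef_pos"] if p0 is None else np.array(p0); R0=R.from_rotvec(s["orientation"]) if R0 is None else R0
    rs=[R0.inv()*down(yaw+a) for a in (0,np.pi)]
    r=min(rs,key=lambda r:r.magnitude())
    return np.round(R0.inv().apply(np.array(p)-p0),4), np.round(r.as_rotvec(),3), [np.round(q.as_rotvec(),2) for q in rs]
E
python3 - <<'E'
from h import *
k=arm.calibration("top"); c=lambda *a:[(190+x/3,110+y/3) for x,y in a]
np.set_printoptions(precision=4,suppress=True)
for n,uv,z in [("brown",c((398,411)),.143),("white",c((88,251)),.129),("pan",c((402,419)),.042),("key",c((488,398)),.035),("tray",c((42,361),(167,367),(158,492),(34,487)),.012),("bal",c((350,361),(517,368),(513,477),(348,471)),.028),("beaker",c((264,418)),.069),("slab",c((165,0),(150,328),(507,348)),.045)]:
    p=plane(k,uv,z); print(n,p[:,:2].tolist(), p.mean(0)[:2])
ks=arm.calibration("scene")
p=plane(k,c((398,411)),.143); print(proj(ks,p), proj(ks,plane(k,c((88,251)),.129)))
s=plane(k,c((150,328)),.045);print([ (h,proj(ks,plane(k,c((150,328),(507,348)),h)).tolist()) for h in (0,.03,.06)])
E
```

```text
brown [[0.44009097382712714, -0.30756073155064173]] [ 0.4401 -0.3076]
white [[0.5798937372646086, -0.034858363870002795]] [ 0.5799 -0.0349]
pan [[0.4302729182957517, -0.31285486765521575]] [ 0.4303 -0.3129]
key [[0.44980159962654775, -0.3945230337969567]] [ 0.4498 -0.3945]
tray [[0.485233100060961, 0.03490840507240284], [0.4794218033601356, -0.086088596510484], [0.3599689518516344, -0.07936257775176725], [0.36476270092414376, 0.0395347102730661]] [ 0.4223 -0.0228]
bal [[0.48491126519649774, -0.2635103252624947], [0.4782126838648775, -0.42308396331333253], [0.3752386173464736, -0.4182351291802642], [0.380933882667699, -0.26184578977033346]] [ 0.4298 -0.3417]
beaker [[0.43202378764604954, -0.1855961731852671]] [ 0.432  -0.1856]
slab [[0.8329714069547807, -0.08415803245182904], [0.5157184620120806, -0.07509587461882591], [0.49682741884599524, -0.4119526123374664]] [ 0.6152 -0.1904]
[[285.3963 212.6598]] [[278.9325 145.3889]]
[(0, [[270.41357266914383, 187.68998678995166], [326.31327071869623, 262.1183608145249]]), (0.03, [[270.11549217270596, 182.2180780501559], [325.5976333101236, 255.13709739431548]]), (0.06, [[269.8054113122054, 176.52587681293195], [324.8547457022561, 247.88999988375235]])]
```

```bash
python3 - <<'E'
import cv2,numpy as np
a=cv2.imread("pics/top0.png"); b=cv2.imread("pics/scene0.png")
cv2.imwrite("pics/c.png",np.hstack([a[:,:400],b[:,:400]]))
from h import *
t=(.36,.1,.34)
print(go(t,-.04))
print(go((.44,-.308,.26),-.04), go((.44,-.308,.26),-.04,t,down(-.04)))
E
```

```text
(array([-0.3054, -0.4098, -0.1094]), array([ 0.   , -0.   ,  1.268]), [array([ 0.  , -0.  ,  1.27]), array([ 0.  ,  0.  , -1.87])])
(array([-0.5179, -0.7672, -0.0294]), array([ 0.   , -0.   ,  1.268]), [array([ 0.  , -0.  ,  1.27]), array([ 0.  ,  0.  , -1.87])]) (array([-0.4045,  0.0963,  0.08  ]), array([0., 0., 0.]), [array([0., 0., 0.]), array([ 0.  ,  0.  , -3.14])])
```

View pics/c.png

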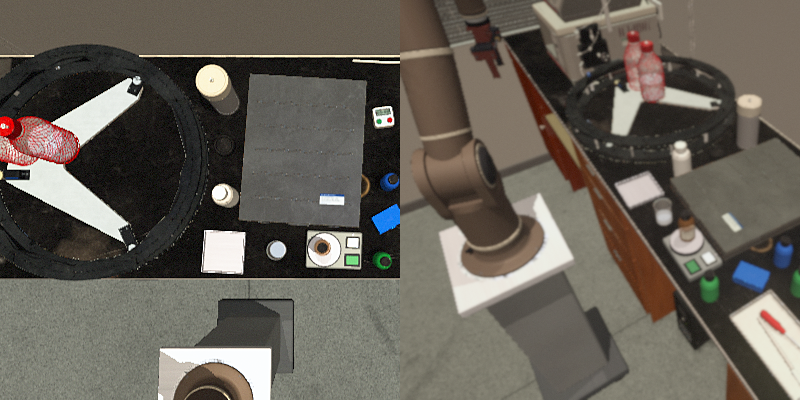

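Emit:
jog_arm(
  series="-0.02 -0.03 -0.03 0 0 0.05; -0.06 -0.08 -0.06 0 0 0.15; -0.10 -0.13 -0.08 0 0 0.28; -0.14 -0.18 -0.10 0 0 0.42; -0.18 -0.24 -0.11 0 0 0.56; -0.22 -0.30 -0.11 0 0 0.7; -0.26 -0.36 -0.11 0 0 0.84; -0.305 -0.41 -0.11 0 0 0.98; -0.33 -0.46 -0.10 0 0 1.1; -0.36 -0.51 -0.09 0 0 1.2; -0.40 -0.56 -0.08 0 0 1.268; -0.43 -0.62 -0.07 0 0 1.268; -0.46 -0.67 -0.05 0 0 1.268; -0.49 -0.72 -0.04 0 0 1.268; -0.51 -0.75 -0.03 0 0 1.268; -0.518 -0.767 -0.03 0 0 1.268; -0.518 -0.767 -0.03 0 0 1.268; -0.518 -0.767 -0.03 0 0 1.268",
  gripper=1,
)

```text
clock: 3.35
eef_pos: [0.44, -0.3072, 0.2606]
orientation: [-2.265, -2.176, -0.0]
ft_force: [0.8, 0.8, 0.3]
width: 1.0
finger_force: 0.0
```

```bash
python3 - <<'E'
from h import *
k=arm.calibration("wrist"); im=arm.read_camera("wrist"); cv2.imwrite("pics/w1.png",im[:,:,::-1])
print(k)
np.save("k1.npy",k,allow_pickle=True)
for n,P in [("browncap",(.440,-.3076,.143)),("pan",(.4303,-.3129,.042)),("key",(.4498,-.3945,.035))]: print(n,proj(k,P))
for t in ("brown_centre","pan","zero_key"):
    print(t,[(round(float(d["score"]),2),[int(v) for v in d["bbox"]]) for d in arm.masks_of("wrist",t)])
E
```

```text
{'camera_matrix': array([[305.6171346 ,   0.        , 318.73332491],
       [  0.        , 305.6171346 , 198.73006962],
       [  0.        ,   0.        ,   1.        ]]), 'position': array([ 0.44264115, -0.22746993,  0.41428661]), 'orientation': array([-0.29560544,  0.00539222, -0.03965326])}
browncap [[319.18478257 196.19653508]]
pan [[311.42521803 177.61461126]]
key [[328.85116684 235.04173711]]
brown_centre [(0.72, [277, 265, 317, 306]), (0.72, [347, 258, 409, 309]), (0.71, [299, 151, 342, 209]), (0.56, [410, 343, 446, 381])]
pan [(0.68, [277, 139, 348, 210])]
zero_key [(0.88, [322, 221, 336, 245])]
```

View pics/w1.png

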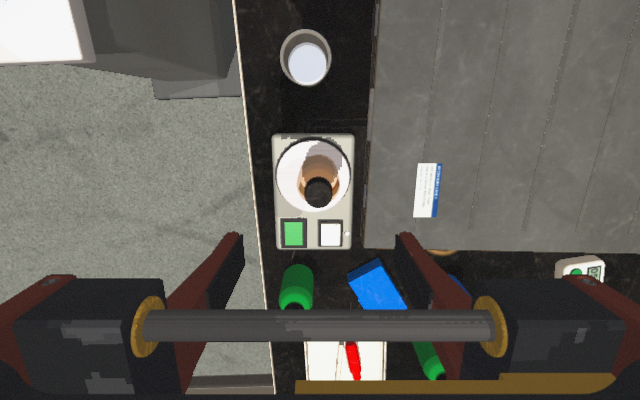

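The wrist picture shows the brown bottle on the pan with its black cap at (318,191); the pan centre is near (313,175) and the key at (330,234). The green bottle at (296,288) is not the one.

```bash
python3 - <<'E'
from h import *
np.set_printoptions(precision=4,suppress=True)
k=np.load("k1.npy",allow_pickle=True).item()
for n,uv,z in [("cap",(318,192),.143),("pan",(313.3,175),.042),("key",(330,234.5),.035),("base",(318,167),.06)]: print(n,plane(k,uv,z))
print(proj(k,[(.4375,-.305,z) for z in (.042,.128,.143)]))
print(arm.sense()["eef_pos"],go((.4385,-.3055,.091),-.04))
E
```

```text
cap [[ 0.4391 -0.3035  0.143 ]]
pan [[ 0.4328 -0.3097  0.042 ]]
key [[ 0.4514 -0.3938  0.035 ]]
base [[ 0.4392 -0.2963  0.06  ]]
[[316.9301 171.1666]
 [316.4746 189.3452]
 [316.3679 193.6017]]
[ 0.4406 -0.3065  0.261 ] (array([ 0.0008, -0.0024,  0.17  ]), array([ 0.001, -0.001,  0.002]), [array([ 0., -0.,  0.]), array([ 0.  ,  0.  , -3.14])])
```

Emit:
jog_arm(
  series="0.001 -0.001 0.015 0 0 0; 0.0015 -0.001 0.04 0 0 0; 0.0015 -0.001 0.07 0 0 0; 0.0015 -0.001 0.10 0 0 0; 0.0015 -0.001 0.13 0 0 0; 0.0015 -0.001 0.15 0 0 0; 0.0015 -0.001 0.165 0 0 0; 0.0015 -0.001 0.17 0 0 0; 0.0015 -0.001 0.17 0 0 0; 0.0015 -0.001 0.17 0 0 0",
)

```text
clock: 4.8
eef_pos: [0.4396, -0.3066, 0.0913]
orientation: [2.265, 2.176, 0.001]
ft_force: [0.5, 0.5, -0.8]
width: 1.004
finger_force: 0.0
```

Emit:
jog_arm(
  series="0 0 0 0 0 0; 0 0 0 0 0 0; 0 0 0 0 0 0; 0 0 0 0 0 0; 0 0 0 0 0 0; 0 0 0 0 0 0; 0 0 0 0 0 0; 0 0 0 0 0 0; 0 0 0 0 0 0; 0 0 0 0 0 0",
  gripper=0.3,
  grip_force=12,
)

```text
clock: 6.05
eef_pos: [0.4392, -0.3063, 0.0906]
orientation: [2.265, 2.177, 0.0]
ft_force: [0.6, -0.2, 0.1]
width: 0.517
finger_force: 12.0
```

Emit:
jog_arm(
  series="0 0 -0.01 0 0 0; 0 0 -0.03 0 0 0; 0 0 -0.05 0 0 0; 0 0 -0.07 0 0 0; 0 0 -0.08 0 0 0; 0.01 -0.001 -0.085 0 0 0; 0.03 -0.003 -0.085 0 0 0; 0.06 -0.006 -0.085 0 0 0; 0.09 -0.009 -0.085 0 0 0; 0.12 -0.012 -0.085 0 0 0; 0.15 -0.015 -0.085 0 0 0; 0.18 -0.018 -0.085 0 0 0; 0.21 -0.021 -0.085 0 0 0; 0.24 -0.024 -0.085 0 0 0; 0.265 -0.026 -0.08 0 0 0; 0.28 -0.028 -0.07 0 0 0; 0.283 -0.028 -0.05 0 0 0; 0.283 -0.028 -0.04 0 0 0; 0.283 -0.028 -0.04 0 0 0; 0.283 -0.028 -0.04 0 0 0",
)

```text
clock: 8.55
eef_pos: [0.4227, -0.023, 0.1309]
orientation: [2.267, 2.175, 0.0]
ft_force: [-0.8, 0.4, -1.1]
width: 0.521
finger_force: 12.0
```

```bash
python3 - <<'E'
from h import *
np.set_printoptions(precision=4,suppress=True)
k=arm.calibration("wrist"); im=arm.read_camera("wrist"); cv2.imwrite("pics/w2.png",im[:,:,::-1])
s=arm.sense();print(s["eef_pos"],s["ft_force"],s["width"])
for t in ("tray_floor","white_centre"):
  for d in arm.masks_of("wrist",t):
    b=d["bbox"]; print(t,d["score"],b,plane(k,[((b[0]+b[2])/2,(b[1]+b[3])/2)],.01 if t[0]=="t" else .129))
print(proj(k,[(.58,-.035,.129),(.4223,-.0228,.012)]))
E
```

```text
[ 0.4229 -0.0229  0.131 ] [ 0.0047 -0.6267 -1.5154] 0.5250944495482298
tray_floor 0.62 [255.3, 126.2, 390.6, 243.1] [[ 0.4267 -0.0135  0.01  ]]
white_centre 0.89 [458.0, 163.1, 638.2, 282.4] [[ 0.5482 -0.0095  0.129 ]]
[[596.4192 262.3973]
 [318.596  195.1021]]
```

View pics/w2.png

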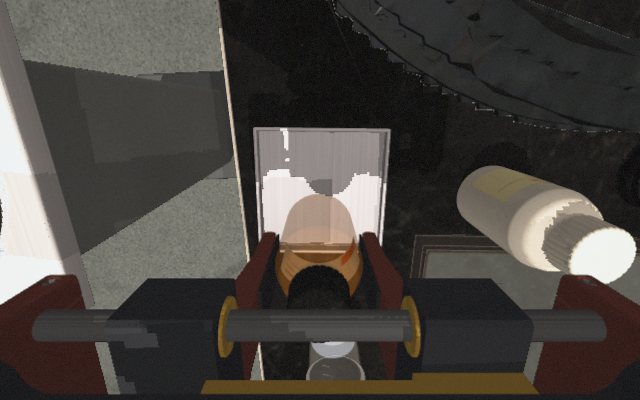

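The tray is centred under the bottle, its far rim at row 128 and columns 254–390. The white cap is near (602,255).

```bash
python3 - <<'E'
from h import *
np.set_printoptions(precision=4,suppress=True)
k=arm.calibration("wrist")
print(plane(k,[(254,128),(390,129)],.012),plane(k,[(602,255)],.129))
E
```

```text
[[0.3687 0.0408 0.012 ]
 [0.4872 0.0352 0.012 ]] [[ 0.5824 -0.03    0.129 ]]
```

Emit:
jog_arm(
  series="0 0 0.01 0 0 0; 0 0 0.025 0 0 0; 0 0 0.04 0 0 0; 0 0 0.055 0 0 0; 0 0 0.065 0 0 0; 0 0 0.07 0 0 0; 0 0 0.073 0 0 0; 0 0 0.075 0 0 0; 0 0 0.076 0 0 0; 0 0 0.077 0 0 0; 0 0 0.078 0 0 0; 0 0 0.078 0 0 0",
)

```text
clock: 10.2
eef_pos: [0.4225, -0.0224, 0.0526]
orientation: [-2.265, -2.177, -0.0]
ft_force: [0.1, 0.9, -1.4]
width: 0.519
finger_force: 12.0
```

Emit:
jog_arm(
  series="0 0 0.0005 0 0 0; 0 0 0.001 0 0 0; 0 0 0.0015 0 0 0; 0 0 0.0015 0 0 0",
)

```text
clock: 10.7
eef_pos: [0.4226, -0.0224, 0.0512]
orientation: [-2.265, -2.176, -0.0]
ft_force: [-1.2, 0.3, 1.5]
width: 0.524
finger_force: 12.0
```

Emit:
jog_arm(
  series="0 0 0 0 0 0; 0 0 0 0 0 0; 0 0 0 0 0 0; 0 0 0 0 0 0; 0 0 0 0 0 0; 0 0 -0.01 0 0 0; 0 0 -0.03 0 0 0; 0 0 -0.06 0 0 0; 0 0 -0.09 0 0 0; 0 0 -0.12 0 0 0; 0 0 -0.15 0 0 0; 0 0 -0.17 0 0 0; 0 0 -0.18 0 0 0; 0 0 -0.18 0 0 0",
  gripper=0.9,
)

```text
clock: 12.45
eef_pos: [0.4227, -0.0221, 0.2314]
orientation: [-2.264, -2.177, -0.003]
ft_force: [0.5, 0.2, -0.7]
width: 0.899
finger_force: 0.0
```

```bash
python3 - <<'E'
from h import *
np.set_printoptions(precision=4,suppress=True)
k=arm.calibration("scene"); im=arm.read_camera("scene"); cv2.imwrite("pics/s3.png",cv2.resize(im[100:300,150:400,::-1],None,fx=3,fy=3))
print(proj(k,[(.4225,-.0225,.104),(.4225,-.0225,.002)]))
print(arm.sense()["eef_pos"],go((.4510,-.3940,.16),-.04))
E
```

```text
[[233.742  167.4964]
 [238.4967 190.8926]]
[ 0.4223 -0.0222  0.2309] (array([-0.3705,  0.0433,  0.0707]), array([-0.   , -0.001,  0.001]), [array([-0., -0.,  0.]), array([ 0.  , -0.  , -3.14])])
```

View pics/s3.png

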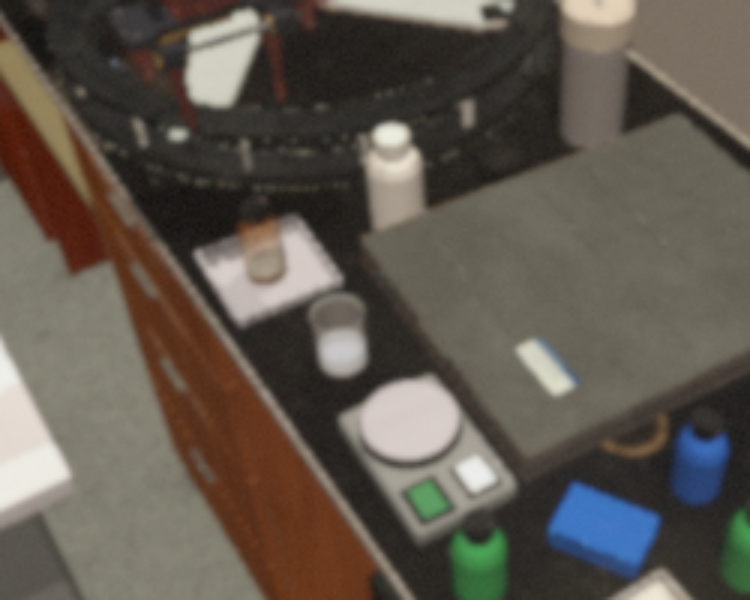

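The brown bottle stands in the tray, with its base at (265,270) in the crop. The pan is empty and the key at (477,475) is free.

Emit:
jog_arm(
  series="-0.01 0.001 0 0 0 0; -0.04 0.005 0 0 0 0; -0.08 0.01 0 0 0 0; -0.12 0.015 0 0 0 0; -0.16 0.02 0 0 0 0; -0.20 0.025 0 0 0 0; -0.24 0.03 0 0 0 0; -0.28 0.035 0 0 0 0; -0.32 0.04 0 0 0 0; -0.35 0.043 0 0 0 0; -0.366 0.043 0.02 0 0 0; -0.3705 0.043 0.05 0 0 0; -0.3705 0.043 0.08 0 0 0; -0.3705 0.043 0.11 0 0 0; -0.3705 0.043 0.12 0 0 0; -0.3705 0.043 0.12 0 0 0",
  gripper=0,
)

```text
clock: 14.5
eef_pos: [0.4499, -0.3948, 0.1105]
orientation: [-2.265, -2.175, 0.002]
ft_force: [0.5, -0.2, 0.0]
width: 0.006
finger_force: 0.0
```

```bash
python3 - <<'E'
from h import *
np.set_printoptions(precision=4,suppress=True)
k=arm.calibration("wrist"); im=arm.read_camera("wrist"); cv2.imwrite("pics/w4.png",im[:,:,::-1])
s=arm.sense();print(s["eef_pos"],s["ft_force"],s["width"]); print(proj(k,[(.451,-.394,.035),(.432,-.311,.042),s["eef_pos"]-[0,0,.008]]))
E
```

```text
[ 0.4504 -0.3951  0.1114] [ 0.7412 -1.0084 -0.1238] 0.0035316684453866342
[[320.8129 209.7494]
 [288.8353 100.7928]
 [320.5093 250.0583]]
```

View pics/w4.png

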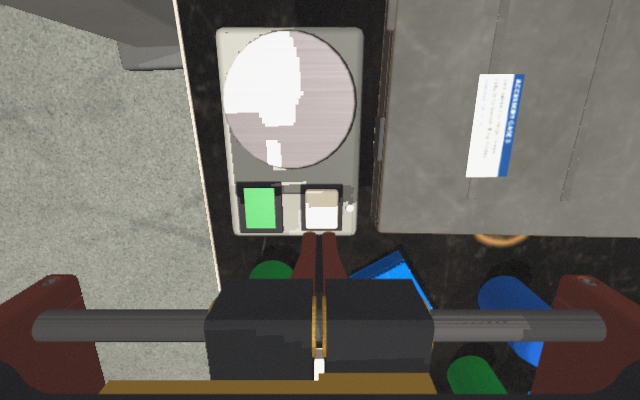

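The wrist view shows the key at (321,210), where predicted, and the pan centre at (290,99).

Emit:
jog_arm(
  series="0 0 0.01 0 0 0; 0 0 0.03 0 0 0; 0 0 0.05 0 0 0; 0 0 0.06 0 0 0; 0 0 0.065 0 0 0; 0 0 0.067 0 0 0; 0 0 0.069 0 0 0; 0 0 0.0705 0 0 0; 0 0 0.0715 0 0 0; 0 0 0.0725 0 0 0; 0 0 0.0725 0 0 0; 0 0 0.0725 0 0 0",
)

```text
clock: 16.05
eef_pos: [0.4508, -0.3946, 0.0393]
orientation: [2.265, 2.176, 0.001]
ft_force: [-0.8, 0.9, 7.6]
width: 0.004
finger_force: 4.0
```

Emit:
jog_arm(
  series="0 0 0.0007 0 0 0; 0 0 0.0007 0 0 0; 0 0 0 0 0 0; 0 0 -0.01 0 0 0; 0 0 -0.03 0 0 0; 0 0 -0.06 0 0 0; 0 0 -0.10 0 0 0; 0 0 -0.14 0 0 0; 0 0 -0.17 0 0 0; 0 0 -0.18 0 0 0; 0 0 -0.18 0 0 0",
  gripper=0,
)

```text
clock: 17.42
eef_pos: [0.4509, -0.3942, 0.219]
orientation: [2.265, 2.177, 0.001]
ft_force: [0.0, -0.3, -0.4]
width: 0.004
finger_force: 0.0
```

```bash
python3 - <<'E'
from h import *
print(arm.sense()["eef_pos"],go((.582,-.130,.24),-.04))
E
```

```text
[ 0.4508718  -0.39416808  0.21895638] (array([ 0.2692,  0.1206, -0.0209]), array([ 0.001, -0.   ,  0.   ]), [array([ 0., -0.,  0.]), array([ 0.  ,  0.  , -3.14])])
```

Emit:
jog_arm(
  series="0.01 0.004 -0.01 0 0 0; 0.03 0.015 -0.02 0 0 0; 0.06 0.03 -0.03 0 0 0; 0.09 0.045 -0.035 0 0 0; 0.12 0.06 -0.04 0 0 0; 0.15 0.075 -0.04 0 0 0; 0.18 0.09 -0.04 0 0 0; 0.21 0.1 -0.04 0 0 0; 0.24 0.11 -0.04 0 0 0; 0.26 0.118 -0.04 0 0 0; 0.27 0.12 -0.04 0 0 0; 0.27 0.12 -0.04 0 0 0; 0.27 0.12 -0.04 0 0 0",
  gripper=1,
)

```text
clock: 19.05
eef_pos: [0.5809, -0.1307, 0.2588]
orientation: [2.267, 2.174, -0.0]
ft_force: [0.0, -1.4, 0.6]
width: 1.003
finger_force: 0.0
```

```bash
python3 - <<'E'
from h import *
np.set_printoptions(precision=4,suppress=True)
k=arm.calibration("wrist"); im=arm.read_camera("wrist"); cv2.imwrite("pics/w5.png",im[:,:,::-1]); np.save("k5.npy",k,allow_pickle=True)
s=arm.sense();print(s["eef_pos"],s["ft_force"],s["width"]); print(proj(k,[(.582,-.032,.129),(.582,-.032,0)]))
for d in arm.masks_of("wrist","white_centre"): print(d["score"],d["bbox"])
E
```

```text
[ 0.5809 -0.1307  0.2589] [-0.3055 -0.1485 -0.5179] 1.0000077922549506
[[315.7282  82.8828]
 [316.5898  89.9946]]
0.68 [288.2, 53.1, 347.2, 121.2]
```

View pics/w5.png

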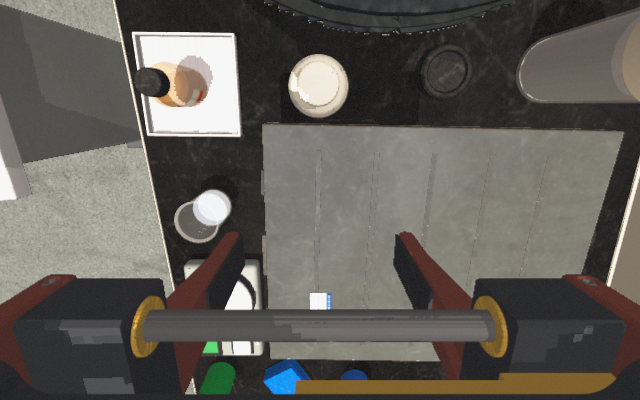

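The white bottle's cap is at (321,83), between the slab and the ring. There is free room in front of it and behind it for the fingers.

```bash
python3 - <<'E'
from h import *
np.set_printoptions(precision=4,suppress=True)
k=np.load("k5.npy",allow_pickle=True).item()
print(plane(k,[(320.5,83)],.129),plane(k,[(318.5,86)],.11))
p=(.5845,-.0325,.079)
print(go(p,-.04))
E
```

```text
[[ 0.5861 -0.0323  0.129 ]] [[ 0.5843 -0.0336  0.11  ]]
(array([ 0.0982, -0.0006,  0.1798]), array([ 0.   ,  0.   , -0.002]), [array([ 0.,  0., -0.]), array([ 0.  , -0.  ,  3.14])])
```

Emit:
jog_arm(
  series="0.01 0 0 0 0 0; 0.03 0 0 0 0 0; 0.06 0 0 0 0 0; 0.085 0 0.01 0 0 0; 0.096 0 0.03 0 0 0; 0.098 0 0.06 0 0 0; 0.098 0 0.085 0 0 0; 0.098 0 0.11 0 0 0; 0.098 0 0.135 0 0 0; 0.098 0 0.16 0 0 0; 0.098 0 0.175 0 0 0; 0.098 0 0.18 0 0 0; 0.098 0 0.18 0 0 0; 0.098 0 0.18 0 0 0",
)

```text
clock: 20.9
eef_pos: [0.5858, -0.0316, 0.0794]
orientation: [2.265, 2.176, 0.001]
ft_force: [0.4, 0.4, -0.3]
width: 1.001
finger_force: 0.0
```

Emit:
jog_arm(
  series="0 0 0 0 0 0; 0 0 0 0 0 0; 0 0 0 0 0 0; 0 0 0 0 0 0; 0 0 0 0 0 0; 0 0 0 0 0 0; 0 0 0 0 0 0; 0 0 0 0 0 0; 0 0 0 0 0 0",
  gripper=0.5,
  grip_force=15,
)

```text
clock: 22.02
eef_pos: [0.5853, -0.0314, 0.0787]
orientation: [-2.265, -2.176, -0.0]
ft_force: [-2.5, 0.6, 4.1]
width: 0.685
finger_force: 15.0
```

```bash
python3 - <<'E'
from h import *
print(arm.sense()["eef_pos"],arm.sense()["width"],go((.432,-.311,.18),-.04))
E
```

```text
[ 0.58528085 -0.03141735  0.07869867] 0.6846869274274884 (array([-0.2855, -0.142 , -0.1013]), array([-0., -0., -0.]), [array([-0., -0., -0.]), array([-0.  ,  0.  ,  3.14])])
```

Emit:
jog_arm(
  series="0 0 -0.01 0 0 0; 0 0 -0.03 0 0 0; 0 0 -0.06 0 0 0; 0 0 -0.09 0 0 0; 0 0 -0.11 0 0 0; -0.01 -0.005 -0.12 0 0 0; -0.03 -0.015 -0.12 0 0 0; -0.06 -0.03 -0.12 0 0 0; -0.09 -0.045 -0.12 0 0 0; -0.12 -0.06 -0.12 0 0 0; -0.15 -0.075 -0.12 0 0 0; -0.18 -0.09 -0.12 0 0 0; -0.21 -0.105 -0.12 0 0 0; -0.24 -0.12 -0.12 0 0 0; -0.265 -0.132 -0.115 0 0 0; -0.28 -0.14 -0.10 0 0 0; -0.284 -0.142 -0.08 0 0 0; -0.284 -0.142 -0.06 0 0 0; -0.284 -0.142 -0.06 0 0 0; -0.284 -0.142 -0.06 0 0 0",
)

```text
clock: 24.52
eef_pos: [0.4324, -0.3092, 0.1386]
orientation: [-2.264, -2.177, 0.001]
ft_force: [0.5, -0.2, -2.2]
width: 0.686
finger_force: 15.0
```

```bash
python3 - <<'E'
from h import *
np.set_printoptions(precision=4,suppress=True)
k=arm.calibration("wrist"); im=arm.read_camera("wrist"); s=arm.sense(); print(s["eef_pos"],s["ft_force"],s["width"])
a=np.linspace(0,2*np.pi,60); P=np.c_[.432+.046*np.cos(a),-.311+.046*np.sin(a),0*a+.042]
im=np.ascontiguousarray(im[:,:,::-1])
e=s["eef_pos"];Q=np.c_[e[0]+.03*np.cos(a),e[1]-.0015+.03*np.sin(a),0*a+e[2]-.0787]
for A,c in((P,(0,0,255)),(Q,(255,0,0))): cv2.polylines(im,[proj(k,A).round().astype(int)],True,c,1)
cv2.imwrite("pics/w6.png",im)
kt=arm.calibration("scene"); b=arm.read_camera("scene")[150:300,200:400,::-1]; cv2.imwrite("pics/s6.png",cv2.resize(np.ascontiguousarray(b),None,fx=4,fy=4))
E
```

```text
[ 0.4326 -0.3094  0.139 ] [ 0.9379 -0.1964 -1.4384] 0.683512385763396
```

View pics/w6.png

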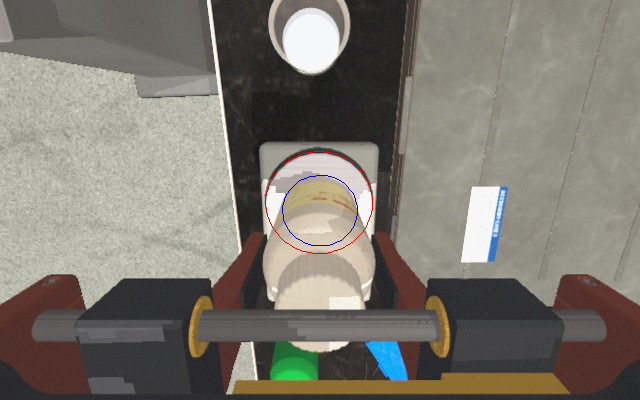

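The predicted pan outline lies on the real pan, and the bottle's base is centred on it. I lower it slowly.

Emit:
jog_arm(
  series="0 0 0.004 0 0 0; 0 0 0.008 0 0 0; 0 0 0.012 0 0 0; 0 0 0.014 0 0 0; 0 0 0.016 0 0 0; 0 0 0.017 0 0 0; 0 0 0.018 0 0 0; 0 0 0.0185 0 0 0; 0 0 0.019 0 0 0; 0 0 0.019 0 0 0",
)

```text
clock: 25.88
eef_pos: [0.4321, -0.3096, 0.1197]
orientation: [2.265, 2.176, 0.0]
ft_force: [-0.7, -0.5, -0.3]
width: 0.679
finger_force: 15.0
```

Emit:
jog_arm(
  series="0 0 0.0003 0 0 0; 0 0 0.0003 0 0 0; 0 0 0.0003 0 0 0; 0 0 0.0003 0 0 0; 0 0 0.0003 0 0 0; 0 0 -0.01 0 0 0; 0 0 -0.03 0 0 0; 0 0 -0.06 0 0 0; 0 0 -0.09 0 0 0; 0 0 -0.12 0 0 0; 0 0 -0.15 0 0 0; 0 0 -0.16 0 0 0; 0 0 -0.16 0 0 0",
  gripper=1,
)

```text
clock: 27.5
eef_pos: [0.4322, -0.3095, 0.2802]
orientation: [2.264, 2.176, 0.002]
ft_force: [0.5, 0.2, -0.5]
width: 0.999
finger_force: 0.0
```

```bash
python3 - <<'E'
from h import *
k=arm.calibration("scene"); im=np.ascontiguousarray(arm.read_camera("scene")[:,:,::-1])
print(arm.sense()["ft_force"],arm.sense()["width"])
s=cv2.resize(im[130:280,200:350],None,fx=4,fy=4)
w=cv2.resize(np.ascontiguousarray(arm.read_camera("wrist")[100:250,250:300+100,::-1]),None,fx=2,fy=2)
o=np.zeros((600,800,3),np.uint8); o[:,:600]=s; o[:300,600:800]=w; cv2.imwrite("pics/f.png",o)
E
```

```text
[-0.00750993 -0.80013435 -0.50613684] 1.0022390738709595Traceback (most recent call last):
  File "<stdin>", line 6, in <module>
ValueError: could not broadcast input array from shape (300,300,3) into shape (300,200,3)
```

```bash
python3 - <<'E'
from h import *
s=cv2.resize(np.ascontiguousarray(arm.read_camera("scene")[130:280,210:320,::-1]),None,fx=4,fy=4)
w=cv2.resize(np.ascontiguousarray(arm.read_camera("wrist")[100:300,250:400,::-1]),None,fx=2,fy=2)
o=np.zeros((600,740,3),np.uint8); o[:,:440]=s; o[:400,440:]=w; cv2.imwrite("pics/f.png",o)
E
```

```text
(no output)
```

View pics/f.png

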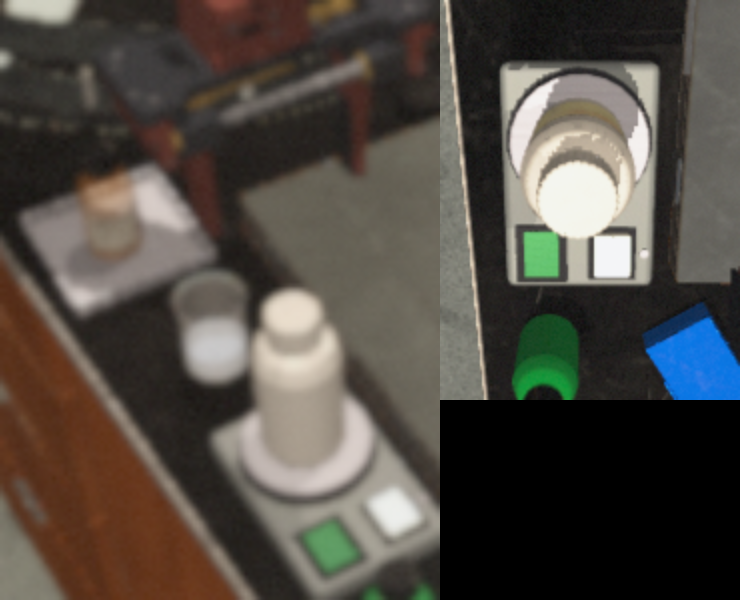

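The white bottle stands upright in the middle of the pan at crop (305,440). The brown bottle is upright in the tray, the key is up and the gripper is clear.

```bash
python3 -c "
from workcell import arm
print(arm.job_done())"
```

```text
the job is handed in; nothing more can be done
None
```

I handed the job in at about 28 s: the brown bottle stands in the steel tray, the key was pressed on the empty pan and let go, and the white bottle stands upright in the middle of the pan (the hand-in returned no verdict).

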